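# Walk the full storage tub back onto its mat

### The arm

A 6-joint arm with a two-finger parallel gripper is mounted at the origin on the work surface. World frame = base frame: x ahead of the robot, y to its left, z up, the work surface at z = 0. Lengths are in m, angles in rad, forces in N, time in s.
With the tool pointing down it reaches from about 0.25 to 0.725 m from the base axis. Payload 4 kg.
Tool frame: the origin (TCP) lies on the centre line of the jaws, within the pads' length; the fingertips stand 17 mm ahead of it and the grasp point (between the pads) lies 2 mm behind it; z points along the fingers, y is the line along which they close (so a half turn about z gives the same grasp; the last joint's range is limited). The gripper opens to 85 mm and grips with 20 to 120 N. Pads are 22 mm wide; open, the fingers measure 114 mm over their backs; the gripper's body (76 mm by 85 mm) begins 54 mm behind the grasp point. The pads swing forward as they close: fully open they stand 13 mm farther back than shut.
Start: joints at [1.152, 0.241, 0.005, 1.335, 0, 1.571], TCP at [0.203, 0.457, 0.248] pointing down, gripper open.
Joint ranges: [-2.72, 2.72], [-1.05, 1.87], [-1.09, 1.28], [-1.99, 2.15], [-1.42, 1.44], [-3.14, 3.14]. Speed limits (rad/s): [2.79, 2.79, 3.14, 3.14, 3.14, 3.14].

### API

Orientations are given as a unit quaternion [x, y, z, w].
In Python, from workcell import get_obs, imaging, order gives the robot as it stands.
- The arm moves only by the tool apply_moves, never from a script. Its argument "targets" is a list that holds one entry, the list of rows, each a list of 5 numbers: the shift along the world's x, y, z in units of 40 mm (1.0 is 40 mm), then the turn about the world's z in degrees, then the gripper command: -1 is shut, 1 is fully open, values between are in proportion. In form: [[[dx, dy, dz, turn, fingers], ...]]. A call has 1 to 8 rows; each row shifts and turns the commanded pose from where the row before left it; what a row does not reach is not made up. A row lasts 1/12 s, in which the tool goes at most 41.7 mm and 7.16 degrees, less where a joint would pass 70% of its speed; a pose out of reach is approached as far as the arm can. A call is refused whole if a number of a shift passes 1 or a number of a turn 7.16, either way. A call with a gripper value outside its range is refused whole. The fingers move at their own pace and stop on an object; the grip force is fixed at half the most. Time passes only in rows, so rows that do not move let the fingers close. It gives the time, the measured TCP pose, the force, the opening and the grip force at its end, in the units of the state.
- get_obs(): the state, without advancing time (a new reading comes with each control period).
- imaging.camera(name): name is "scene" or "side" or "wrist"; returns (picture, depth): 420x560x3 uint8, blue, green, red; 420x560 float32, m along the optical axis (not along the pixel's ray), 0 where there is no reading.
- imaging.get_calibration(name): a dict with "camera_matrix" (3x3 intrinsics, pixels), "eye" and "rotation" of the camera in the world; the wrist camera has in their place "hand_eye" (4x4, takes a point from camera to tool coordinates, whose origin is the TCP and whose axes are the flange's). Camera axes: x right, y down, z forward; pixel columns grow to the right and rows downward; lengths in m; the calibration is good to about 2 mm. A picture is of the moment at which its call begins: read the wrist's pose just before it. get_calibration takes no time and is no camera call.
- order.job_done(): hands the job in; it is judged then, once.
The state is a dict: "clock": time; "joint_pos": joint angles; "joint_vel": joint speeds; "tau": joint torques, N m; "eef_pos": TCP position; "tool_rot": TCP orientation; "ft_force": force on the tool from outside, world axes, zero at the start; "ft_torque": the same for the moment, N m; "grip_width": finger opening in m; "grasp_force": force on a finger pad.
Only numpy, scipy, OpenCV 4.12 (cv2) and the standard library are available. Lean on these libraries where they do the work, as an engineer would, in place of code of your own. Each camera call takes 0.05 s, during which the arm holds its last target. There are 200 camera calls.

### The job

Take the taller of the two lidded storage tubs by the upright grip on its lid and walk it onto the ribbed mat like something too heavy to lift: tip it sideways onto one short bottom edge, swing the raised side towards the mat and set it down, then tip it onto the other short edge and swing the second side after it, one big step per side. Do not lift it clear of the worktop or knock it over, and leave the low tub alone. Let go of it standing upright, wholly on the mat and squared up with it.

Things in the scene. Friction and masses are not known exactly. Their poses are not given: they have to be found in the camera images.
- tall_tub_middle (a point): Middle of the tall white tub, 106 mm above its underside. Tub 60 mm deep (x) by 130 wide (y) by 160 high; wooden lid 64 x 134 x 12 and, in its middle, an upright grip 16 mm thick (x), 70 long (y), 40 high; all one piece, 212 mm high, 0.55 to 0.9 kg. z is up; at first x points roughly (0.1 rad) along the mat's x, the mat's middle lying 55 to 80 mm ahead and up to 30 mm aside.
- left_foot (a point): Middle of the tall tub's short bottom edge on its +y side, at the height of the underside: (0, 65, -106) mm from the tub's middle in its own axes. z = 0 while it stands on the worktop.
- right_foot (a point): Middle of the tall tub's short bottom edge on its -y side: (0, -65, -106) mm from the tub's middle in its own axes.
- mat_middle (a point): Middle of the ribbed dark rubber mat let into the worktop, 110 mm along its x and 210 mm along its y, practically flush with the worktop (z = 0), so nothing catches on it.
- low_tub_middle (a point): Middle of the low tub, 66 mm above its underside. Same make, plan and grip as the tall one, but only 132 mm high in all (tub 80, lid 12, grip 40 mm). It stands beside the mat, about 0.23 m to its left or right, and stays there.
Mind the look-alikes: they are no part of the job. What is shaped like the part that bears tall_tub_middle but blue, pink or purple is not meant.

How it is judged:
By the outcome, as a careful person would: the job done as asked, in the order asked, and still so for the second after the job is handed in, with the robot touching nothing.
It also fails if it takes over 45 s, if anything falls off the work surface, if the arm or the gripper's body presses on something with over 40 N, if the wrist force passes 120 N, or if a joint passes its speed limit or range.

## Working session

There is one attempt and no reset: what is moved stays moved. The work goes in short steps, Python scripts to look and compute and a tool call to move; the robot and the scene stay as the last step left them, time stands still between calls to the robot, and variables do not carry over. Pictures are saved under pics/ and viewed, at most 10 in all, crops included, and the job is handed in when it is done.

Besides the shell and the picture viewer there is one more tool, called after "Emit:" by a JSON object that holds its "fn" and its "kwargs", one argument or row to a line. apply_moves: Moves the arm, as the interface text tells. Its arguments: {"type":"object","properties":{"targets":{"type":"array","items":{"type":"array","items":{"type":"array","items":{"type":"number"}}}}},"required":["targets"]}

```bash
mkdir -p pics; python3 - <<'E'
from workcell import get_obs, imaging
import cv2,numpy as np
a,_=imaging.camera("scene");b,_=imaging.camera("side")
cv2.imwrite("pics/a.png",cv2.resize(np.vstack([a,b]),(450,675))[:600] if 0 else cv2.resize(np.hstack([a,b]),(800,300)))
cv2.imwrite("pics/scene0.png",a);cv2.imwrite("pics/side0.png",b)
for n in("scene","side"):
  c=imaging.get_calibration(n);print(n,c)
print(get_obs())
E
```

```text
scene {'camera_matrix': array([[401.81199396,   0.        , 283.35019901],
       [  0.        , 401.81199396, 212.15462099],
       [  0.        ,   0.        ,   1.        ]]), 'eye': array([0.98198885, 0.25125437, 0.73550564]), 'rotation': array([ 0.50383493,  0.79941793, -0.27622009, -0.1754531 ])}
side {'camera_matrix': array([[516.04459124,   0.        , 275.6853851 ],
       [  0.        , 516.04459124, 210.65512132],
       [  0.        ,   0.        ,   1.        ]]), 'eye': array([0.71847057, 0.6467044 , 0.93346883]), 'rotation': array([ 0.16095196,  0.93256486, -0.31903212, -0.05133962])}
{'clock': 0.1, 'joint_pos': array([ 1.15198987e+00,  2.41339509e-01,  3.87190578e-03,  1.33520051e+00,
       -5.09449056e-06,  1.57082606e+00]), 'joint_vel': array([-0.00105839, -0.00090916,  0.00321357, -0.00062945, -0.00049535,
       -0.0018392 ]), 'tau': array([ 8.22284292e-04, -3.73137689e+01,  2.53010327e+01,  1.08638877e-02,
        4.69320651e-05, -2.74421194e-05]), 'eef_pos': array([0.20312187, 0.4563047 , 0.24750596]), 'tool_rot': array([ 2.07890650e-01,  9.78151625e-01, -9.15982058e-04, -1.92044910e-04]), 'ft_force': array([-0.18950672, -0.30875145, -0.4288606 ]), 'ft_torque': array([ 0.0082189 , -0.00932027, -0.02596187]), 'grasp_force': 0.0, 'grip_width': 0.0852254665269247}
```

View pics/scene0.png

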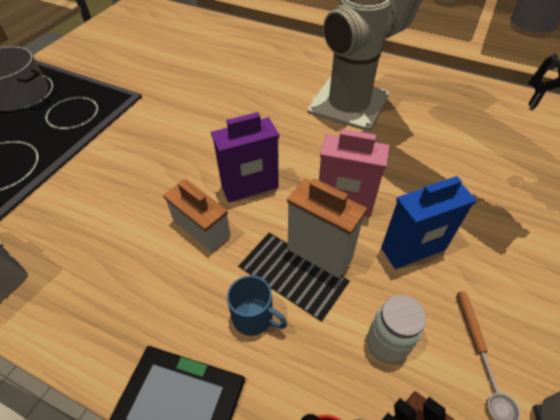

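View pics/side0.png

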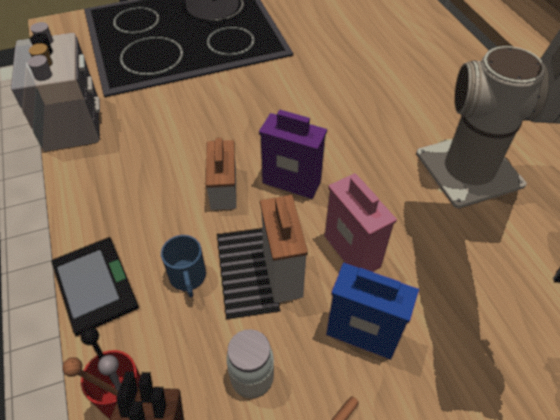

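The wooden-lidded tubs are at scene (327,205)/side (283,225), which is the taller, and scene (195,205)/side (220,160), which is the low one. The pink (355,165), purple (247,160) and blue (430,220) ones are look-alikes. The mat is at scene (295,275), side (248,270). I'll measure these and make a confirming crop.

```bash
cat > h.py <<'E'
from workcell import get_obs, imaging
import cv2,numpy as np
from scipy.spatial.transform import Rotation as R
def cloud(n):
    o=get_obs(); a,d=imaging.camera(n);c=imaging.get_calibration(n);K=c["camera_matrix"]
    v,u=np.mgrid[:420,:560]
    p=np.dstack([(u-K[0,2])/K[0,0]*d,(v-K[1,2])/K[1,1]*d,d])
    if n=="wrist":
        H=c["hand_eye"];p=p@H[:3,:3].T+H[:3,3]
        p=p@R.from_quat(o["tool_rot"]).as_matrix().T+o["eef_pos"]
    else:
        q=np.array(c["rotation"]);M=R.from_quat(q).as_matrix() if q.size==4 else q
        p=p@M.T+c["eye"]
    p[d==0]=np.nan
    return a,p
def rect(P):
    return cv2.minAreaRect((P[:,:2]*1000).astype(np.float32))
E
python3 - <<'E'
from h import *
for n in("scene","side"):
    a,p=cloud(n);hsv=cv2.cvtColor(a,cv2.COLOR_BGR2HSV)
    z=p[...,2]
    if n=="scene": cv2.imwrite("pics/crop.png",cv2.resize(a[150:330,150:400],None,fx=3,fy=3))
    print(n,"lid hsv",hsv[212,300] if n=="scene" else hsv[220,272], "table z",np.nanmedian(z[(abs(z)<.02)]))
    wood=(hsv[...,0]<16)&(hsv[...,1]>90)
    for nm,lo,hi in(("grip",.195,.225),("lid",.163,.18),("lowgrip",.122,.14),("lowlid",.084,.098)):
        m=((z>lo)&(z<hi)&wood).astype(np.uint8)
        k,l,s,c=cv2.connectedComponentsWithStats(m)
        for i in range(1,k):
            if s[i,4]>60:
                P=p[l==i];print(nm,s[i,4],c[i].round(),rect(P),P.mean(0).round(4))
    x,y=p[...,0],p[...,1]
    m=((abs(z)<.012)&(hsv[...,2]<70)).astype(np.uint8)
    m=cv2.morphologyEx(m,cv2.MORPH_CLOSE,np.ones((9,9)))
    k,l,s,c=cv2.connectedComponentsWithStats(m)
    for i in range(1,k):
        if s[i,4]>500: print("dark",s[i],c[i].round(),rect(p[(l==i)&(abs(z)<.012)]))
E
```

```text
scene lid hsv [21 44 81] table z -0.0016127376770378454
grip 116 [336.  43.] ((79.42499542236328, -34.06425857543945), (74.58362579345703, 6.609227180480957), 67.6243896484375) [ 0.0779 -0.036   0.2153]
grip 468 [328. 192.] ((528.0046997070312, 122.76332092285156), (70.39484405517578, 17.4429931640625), 81.88136291503906) [0.531  0.1238 0.2067]
lid 1606 [327. 209.] ((528.6046752929688, 122.41253662109375), (134.1381378173828, 65.39964294433594), 81.74140167236328) [0.5382 0.1276 0.1701]
lid 254 [418. 406.] ((792.4060668945312, 354.4355163574219), (34.636287689208984, 22.121532440185547), 1.6785529851913452) [0.7922 0.3568 0.1668]
lowgrip 260 [191. 191.] ((579.97216796875, -144.2906494140625), (70.30083465576172, 17.098352432250977), 74.53790283203125) [ 0.5819 -0.1422  0.1292]
lowlid 1169 [196. 207.] ((579.679931640625, -144.54153442382812), (136.7606201171875, 65.32736206054688), 74.08460235595703) [ 0.5893 -0.1343  0.0902]
dark [   0   62  141  158 9681] [ 53. 131.] ((505.26031494140625, -775.4986572265625), (509.2181091308594, 419.41412353515625), 0.37591367959976196)
dark [ 239  
[... 804 characters left out ...]
, 369.8721923828125), (11.567556381225586, 27.092557907104492), 3.405432939529419) [0.8208 0.3686 0.1759]
lowgrip 180 [218. 150.] ((577.7846069335938, -142.4623565673828), (72.16918182373047, 14.922688484191895), 73.93211364746094) [ 0.5796 -0.1383  0.1308]
lowlid 1082 [220. 165.] ((578.537109375, -142.5895538330078), (137.27743530273438, 64.18630981445312), 73.65074920654297) [ 0.5806 -0.1324  0.0914]
dark [   86     0   207    97 13196] [176.  42.] ((519.4090576171875, -796.904052734375), (470.7148742675781, 551.9508056640625), 89.55252838134766)
dark [ 217  229   67   90 4006] [245. 274.] ((589.7416381835938, 93.33513641357422), (209.43215942382812, 116.87645721435547), 79.82505798339844)
```

View pics/crop.png

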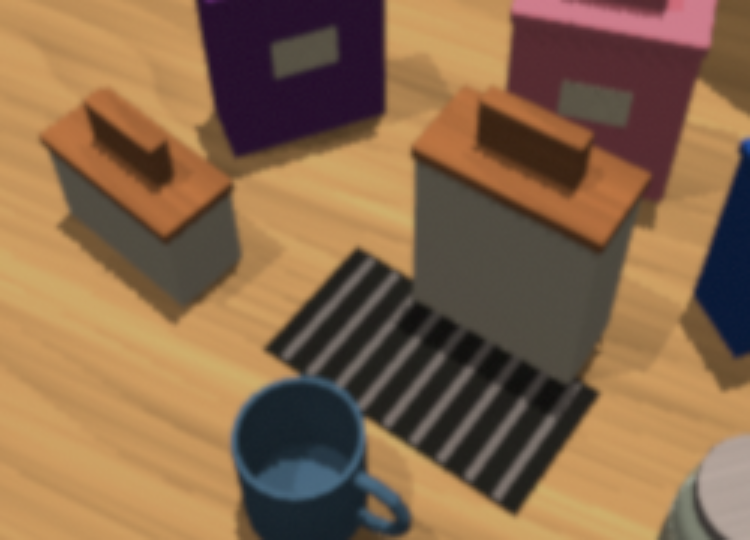

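The crop shows the tall wooden-lidded tub at crop (530,190), white with a brown lid. It stands on the robot side of the mat and is clearly taller than the other wooden-lidded one at (135,165). It isn't coloured, so it is the one meant. Moving above it.

Emit:
{"fn": "apply_moves", "kwargs": {
  "targets": [
    [[0, 0, 1, 0, 0.1], [0.675, -0.694, 0, -6.2, 0.1], [0.675, -0.694, 0, -6.2, 0.1], [0.675, -0.694, 0, -6.2, 0.1], [0.675, -0.694, 0, -6.2, 0.1], [0.675, -0.694, 0, -6.2, 0.1], [0.675, -0.694, 0, -6.2, 0.1], [0.675, -0.694, 0, -6.2, 0.1]]
  ]
}}

```text
clock: 0.87
eef_pos: [0.3932, 0.2609, 0.2883]
tool_rot: [0.557, 0.831, 0.0, -0.0]
ft_force: [0.2, 0.6, 1.3]
grip_width: 0.047
grasp_force: 0.0
```

Emit:
{"fn": "apply_moves", "kwargs": {
  "targets": [
    [[0.675, -0.694, 0, -6.2, 0.1], [0.675, -0.694, 0, -6.2, 0.1], [0.675, -0.694, 0, -6.2, 0.1], [0.675, -0.694, 0, -6.2, 0.1], [0.675, -0.694, 0, -6.2, 0.1], [0, 0, 0, 0, 0.1], [0, 0, 0, 0, 0.1]]
  ]
}}

```text
clock: 1.45
eef_pos: [0.5281, 0.1219, 0.2873]
tool_rot: [0.758, 0.652, -0.001, -0.0]
ft_force: [-0.5, 1.2, -0.4]
grip_width: 0.0469
grasp_force: 0.0
```

```bash
python3 - <<'E'
from h import *
a,p=cloud("wrist");cv2.imwrite("pics/w1.png",a)
o=get_obs();print(o["eef_pos"],R.from_quat(o["tool_rot"]).as_matrix().round(3).tolist(),o["joint_pos"].round(3),o["grip_width"])
z=p[...,2];hsv=cv2.cvtColor(a,cv2.COLOR_BGR2HSV)
for nm,lo,hi in(("grip",.2,.225),("lid",.163,.18)):
    m=((z>lo)&(z<hi)).astype(np.uint8)
    k,l,s,c=cv2.connectedComponentsWithStats(m)
    for i in range(1,k):
        if s[i,4]>300: P=p[l==i];print(nm,s[i],rect(P),hsv[l==i].mean(0).round())
m=((abs(z)<.012)&(hsv[...,2]<70)).astype(np.uint8)
m=cv2.morphologyEx(m,cv2.MORPH_CLOSE,np.ones((25,25)))
k,l,s,c=cv2.connectedComponentsWithStats(m)
for i in range(1,k):
    if s[i,4]>500: print("dark",s[i],c[i].round(),rect(p[(l==i)&(abs(z)<.012)]))
E
```

```text
[0.52723506 0.12304654 0.28759287] [[0.147, 0.989, -0.002], [0.989, -0.147, 0.0], [-0.0, -0.002, -1.0]] [0.229 0.313 0.205 1.464 0.    1.947] 0.04712561310222537
grip [ 270  166   26  109 2709] ((525.5509643554688, 123.87258911132812), (69.69489288330078, 15.845118522644043), 81.65376281738281) [ 12. 143. 140.]
grip [   4  203   85  104 3871] ((367.413818359375, 123.07649230957031), (18.092906951904297, 69.60079956054688), 10.204183578491211) [172.  96. 181.]
lid [  58    0  135   65 4593] ((443.2326965332031, 255.57034301757812), (38.841670989990234, 84.01278686523438), 83.08699798583984) [110. 173. 197.]
lid [  237   114    92   174 12074] ((525.6240844726562, 123.31433868408203), (134.281982421875, 64.22608947753906), 81.83802032470703) [ 13. 143. 179.]
lid [    0   140   158   181 10381] ((367.4193115234375, 123.05471801757812), (65.08068084716797, 133.80615234375), 10.998297691345215) [171.  88. 208.]
dark [  303    97    93   166 10121] [355. 173.] ((594.5453491210938, 92.39349365234375), (207.45753479003906, 108.10942840576172), 79.58106231689453)
dark [532 140  28 143 841] [545. 225.] ((836.2401123046875, 16.231407165527344), (188.01617431640625, 30.122844696044922), 89.519287109375)
```

View pics/w1.png

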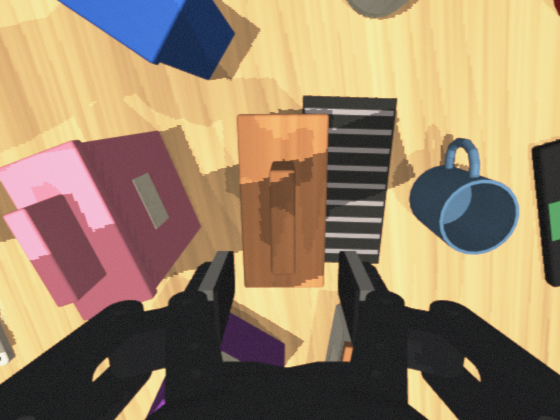

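Wrist view: the lid and grip of the tall tub are centred at (283,200), with the grip at (283,220). The mat is to its right at (355,175), the mug is at (465,210) and the pink tub is to the left, clear of it. The tub is at (0.526,0.1235) with yaw −8.2°, and the mat at about (0.594,0.092) with yaw −10°. Descending to grip it.

Emit:
{"fn": "apply_moves", "kwargs": {
  "targets": [
    [[-0.02, 0.01, -0.75, 0.2, 0.1], [0, 0, -0.75, 0, 0.1], [0, 0, -0.75, 0, 0.1], [0, 0, 0, 0, 0.1], [0, 0, 0, 0, -1], [0, 0, 0, 0, -1], [0, 0, 0, 0, -1], [0, 0, 0, 0, -1]]
  ]
}}

```text
clock: 2.17
eef_pos: [0.5276, 0.1252, 0.2008]
tool_rot: [0.755, 0.655, 0.002, 0.001]
ft_force: [-1.2, 2.2, 3.5]
grip_width: 0.0152
grasp_force: 59.7
```

Emit:
{"fn": "apply_moves", "kwargs": {
  "targets": [
    [[0, 0, 0, 0, -1], [0, 0, 0, 0, -1]]
  ]
}}

```text
clock: 2.33
eef_pos: [0.5277, 0.1251, 0.2008]
tool_rot: [0.756, 0.655, 0.002, 0.0]
ft_force: [-1.2, 1.9, 6.4]
grip_width: 0.015
grasp_force: 60.2
```

```bash
cat > s.py <<'E'
from h import *
o=get_obs();M=R.from_quat(o["tool_rot"]).as_matrix()
print(o["clock"],o["eef_pos"].round(4),"yaw",np.degrees(np.arctan2(M[1,1],M[0,1])).round(2),"F",o["ft_force"].round(2),"T",o["ft_torque"].round(3),o["grip_width"].round(4),o["grasp_force"])
E
python3 s.py
```

```text
Traceback (most recent call last):
  File "s.py", line 3, in <module>
    print(o["clock"],o["eef_pos"].round(4),"yaw",np.degrees(np.arctan2(M[1,1],M[0,1])).round(2),"F",o["ft_force"].round(2),"T",o["ft_torque"].round(3),o["grip_width"].round(4),o["grasp_force"])
                                                                                                                                                       ^^^^^^^^^^^^^^^^^^^^^
AttributeError: 'float' object has no attribute 'round'
```

Emit:
{"fn": "apply_moves", "kwargs": {
  "targets": [
    [[-0.01, -0.075, 0.021, 0, -1], [-0.01, -0.075, 0.021, 0, -1], [-0.01, -0.075, 0.021, 0, -1], [-0.01, -0.075, 0.021, 0, -1], [-0.01, -0.075, 0.02, 0, -1], [-0.01, -0.075, 0.02, 0, -1], [0, 0, 0, 0, -1]]
  ]
}}

```text
clock: 2.92
eef_pos: [0.5234, 0.1048, 0.2024]
tool_rot: [0.756, 0.654, -0.001, -0.0]
ft_force: [-0.6, -0.5, -7.4]
grip_width: 0.0149
grasp_force: 58.5
```

```bash
sed -i 's/o\["grip_width"\].round(4)/round(o["grip_width"],4)/' s.py; cat > tilt.py <<'E'
from s import *
# lid/white of tall tub: plane fits in tub-aligned axes
import sys
for n in("scene","side"):
    a,p=cloud(n);hsv=cv2.cvtColor(a,cv2.COLOR_BGR2HSV);z=p[...,2];e=o["eef_pos"]
    near=(np.hypot(p[...,0]-e[0],p[...,1]-e[1])<.12)
    lid=near&(z>.14)&(z<.21)&(hsv[...,0]<16)&(hsv[...,1]>90)&(hsv[...,2]>110)
    lid=cv2.erode(lid.astype(np.uint8),np.ones((3,3)))>0
    P=p[lid]
    # robust plane: up-facing
    A=np.c_[P[:,:2]-e[:2],np.ones(len(P))];w=np.ones(len(P),bool)
    for _ in range(8):
        q=np.linalg.lstsq(A[w],P[w,2],rcond=None)[0];r=P[:,2]-A@q;w=abs(r-np.median(r[w]))<.004
    Y=M[:,1];Y=Y/np.hypot(Y[0],Y[1]);yt=np.array([-Y[1],Y[0]])
    print(n,len(P),w.sum(),"tilt up on +y side deg",np.degrees(np.arctan(q[:2]@yt)).round(2),"along x",np.degrees(np.arctan(q[:2]@Y[:2])).round(2),"lid rect",rect(P[w]),"z",q[2].round(4))
cv2.imwrite("pics/last_side.png",a)
E
python3 tilt.py
```

```text
2.9167 [0.5234 0.1048 0.2024] yaw -8.27 F [-0.61 -0.47 -7.36] T [ 0.128 -0.057 -0.024] 0.0149 58.48686218261719
scene 422 422 tilt up on +y side deg 0.02 along x -0.16 lid rect ((524.682861328125, 102.49952697753906), (127.77649688720703, 58.24821090698242), 81.27558898925781) z 0.1718
side 349 349 tilt up on +y side deg 1.12 along x -0.76 lid rect ((518.91845703125, 107.32830047607422), (129.69100952148438, 56.402408599853516), 76.16779327392578) z 0.1724
```

The tub slid rather than tipped because the pads hold its roll. I'll press it down to load the foot, then tip it the other way while watching forces.

Emit:
{"fn": "apply_moves", "kwargs": {
  "targets": [
    [[0, 0, -0.1, 0, -1], [0, 0, -0.1, 0, -1], [0, 0, 0, 0, -1]]
  ]
}}

```text
clock: 3.27
eef_pos: [0.5249, 0.1059, 0.2009]
tool_rot: [0.756, 0.655, 0.002, 0.002]
ft_force: [-8.1, -3.0, 22.8]
grip_width: 0.0148
grasp_force: 62.8
```

Emit:
{"fn": "apply_moves", "kwargs": {
  "targets": [
    [[0.01, 0.075, 0, 0, -1], [0.01, 0.075, 0.02, 0, -1], [0.01, 0.075, 0.02, 0, -1], [0, 0, 0, 0, -1]]
  ]
}}

```text
clock: 3.6
eef_pos: [0.526, 0.1123, 0.2024]
tool_rot: [0.756, 0.654, 0.0, 0.004]
ft_force: [-7.6, -10.5, 22.4]
grip_width: 0.0151
grasp_force: 63.0
```

```bash
python3 tilt.py
```

```text
3.6 [0.526  0.1123 0.2024] yaw -8.25 F [ -7.6  -10.46  22.41] T [-2.623  2.313  0.086] 0.0151 63.024576902389526
scene 377 377 tilt up on +y side deg -1.68 along x -0.13 lid rect ((527.325439453125, 108.44873046875), (128.47622680664062, 57.52396011352539), 82.21359252929688) z 0.1719
side 326 323 tilt up on +y side deg -1.77 along x -0.53 lid rect ((520.7203369140625, 114.51417541503906), (127.25071716308594, 57.8824462890625), 76.25737762451172) z 0.1736
```

It tips cleanly now: 1.7° of tilt for 6.4 mm, as the geometry predicts. Continuing the arc with the same press.

Emit:
{"fn": "apply_moves", "kwargs": {
  "targets": [
    [[0.011, 0.074, 0.022, 0, -1], [0.011, 0.074, 0.02, 0, -1], [0.011, 0.074, 0.018, 0, -1], [0.011, 0.074, 0.018, 0, -1], [0.011, 0.074, 0.016, 0, -1]]
  ]
}}

```text
clock: 4.12
eef_pos: [0.5282, 0.1276, 0.2053]
tool_rot: [0.756, 0.654, 0.001, 0.004]
ft_force: [-5.7, -7.4, 17.5]
grip_width: 0.0153
grasp_force: 63.1
```

Emit:
{"fn": "apply_moves", "kwargs": {
  "targets": [
    [[0.011, 0.074, 0.016, 0, -1], [0.011, 0.074, 0.015, 0, -1], [0.011, 0.074, 0.014, 0, -1], [0.011, 0.074, 0.013, 0, -1], [0, 0, 0, 0, -1]]
  ]
}}

```text
clock: 4.53
eef_pos: [0.53, 0.1405, 0.2071]
tool_rot: [0.756, 0.655, 0.001, 0.003]
ft_force: [-5.6, -5.8, 14.6]
grip_width: 0.0153
grasp_force: 63.3
```

```bash
python3 tilt.py
```

```text
4.5333 [0.53   0.1405 0.2071] yaw -8.22 F [-5.59 -5.83 14.55] T [-1.72   1.643 -0.034] 0.0153 63.26173782348633
scene 379 379 tilt up on +y side deg -9.46 along x 0.03 lid rect ((530.7622680664062, 131.63223266601562), (127.35992431640625, 58.54460144042969), 81.99147033691406) z 0.1768
side 315 310 tilt up on +y side deg -8.03 along x -0.09 lid rect ((526.6270751953125, 139.37127685546875), (118.56281280517578, 57.59486770629883), 78.72267150878906) z 0.1774
```

View pics/last_side.png

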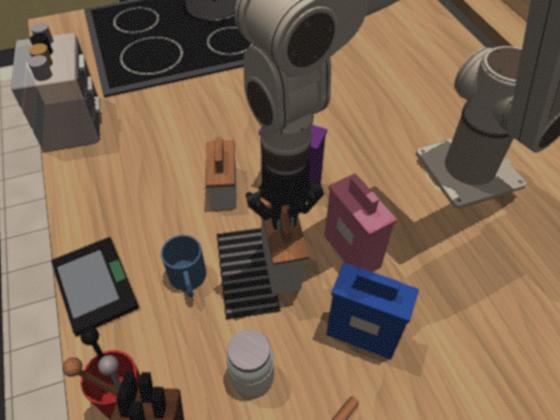

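Side view: the tall tub at (285,260) leans on its left foot, with the right side up at about 9° and nothing else touched. Now swinging the raised side towards the mat.

Emit:
{"fn": "apply_moves", "kwargs": {
  "targets": [
    [[0.042, -0.002, 0, 3, -1], [0.042, -0.001, 0, 3, -1], [0.042, 0, 0, 3, -1], [0.042, 0.001, 0, 3, -1], [0.042, 0.003, 0, 3, -1], [0, 0, 0, 0, -1]]
  ]
}}

```text
clock: 5.13
eef_pos: [0.5393, 0.1409, 0.2068]
tool_rot: [0.663, 0.748, 0.002, 0.003]
ft_force: [-2.5, -3.5, 11.8]
grip_width: 0.0153
grasp_force: 62.9
```

Emit:
{"fn": "apply_moves", "kwargs": {
  "targets": [
    [[0.042, 0.006, 0, 3, -1], [0.042, 0.008, 0, 3, -1], [0.041, 0.01, 0, 3, -1], [0.041, 0.012, 0, 3, -1], [0.041, 0.014, 0, 3, -1], [0, 0, 0, 0, -1], [0, 0, 0, 0, -1]]
  ]
}}

```text
clock: 5.72
eef_pos: [0.5479, 0.1436, 0.2068]
tool_rot: [0.561, 0.828, 0.002, 0.003]
ft_force: [-1.7, -3.5, 10.5]
grip_width: 0.0152
grasp_force: 62.6
```

```bash
python3 tilt.py
```

```text
5.7167 [0.5479 0.1436 0.2068] yaw 21.81 F [-1.66 -3.48 10.47] T [-0.555  0.635  0.121] 0.0152 62.57672309875488
scene 486 486 tilt up on +y side deg -8.75 along x -0.04 lid rect ((553.5072021484375, 134.562255859375), (58.05513381958008, 129.56442260742188), 21.846111297607422) z 0.1765
side 355 353 tilt up on +y side deg -8.69 along x 0.55 lid rect ((551.5174560546875, 136.29248046875), (59.82168197631836, 127.54296875), 22.03575897216797) z 0.1781
```

Emit:
{"fn": "apply_moves", "kwargs": {
  "targets": [
    [[0.028, -0.07, -0.012, 0, -1], [0.028, -0.07, -0.013, 0, -1], [0.028, -0.07, -0.014, 0, -1], [0.028, -0.07, -0.015, 0, -1], [0.028, -0.07, -0.016, 0, -1], [0.028, -0.07, -0.017, 0, -1]]
  ]
}}

```text
clock: 6.32
eef_pos: [0.5543, 0.1274, 0.2034]
tool_rot: [0.56, 0.828, 0.003, 0.002]
ft_force: [-1.8, -1.3, 11.9]
grip_width: 0.015
grasp_force: 63.0
```

Emit:
{"fn": "apply_moves", "kwargs": {
  "targets": [
    [[0.028, -0.07, -0.018, 0, -1], [0.028, -0.07, -0.019, 0, -1], [0.028, -0.07, -0.02, 0, -1], [0.028, -0.07, -0.021, 0, -1], [0.028, -0.07, -0.022, 0, -1], [0, 0, -0.02, 0, -1], [0, 0, 0, 0, -1]]
  ]
}}

```text
clock: 6.9
eef_pos: [0.5595, 0.114, 0.1997]
tool_rot: [0.56, 0.828, 0.003, 0.002]
ft_force: [-5.5, 0.7, 15.9]
grip_width: 0.0149
grasp_force: 64.2
```

```bash
python3 tilt.py
```

```text
6.9 [0.5595 0.114  0.1997] yaw 21.84 F [-5.45  0.68 15.88] T [0.275 1.507 0.027] 0.0149 64.15541410446167
scene 503 503 tilt up on +y side deg -0.05 along x 0.11 lid rect ((563.1106567382812, 110.49613952636719), (58.60115432739258, 129.4294891357422), 21.530359268188477) z 0.1703
side 355 355 tilt up on +y side deg 0.39 along x -0.44 lid rect ((558.0814208984375, 113.24813079833984), (57.633460998535156, 128.14297485351562), 18.89380645751953) z 0.1715
```

Set down flat. Now tipping onto the right foot.

Emit:
{"fn": "apply_moves", "kwargs": {
  "targets": [
    [[0, 0, -0.05, 0, -1], [0.028, -0.07, 0, 0, -1], [0.028, -0.07, 0.02, 0, -1], [0.028, -0.07, 0.02, 0, -1], [0.028, -0.07, 0.022, 0, -1], [0, 0, 0, 0, -1]]
  ]
}}

```text
clock: 7.5
eef_pos: [0.5634, 0.106, 0.202]
tool_rot: [0.56, 0.829, 0.006, -0.0]
ft_force: [-9.1, 9.0, 24.3]
grip_width: 0.0151
grasp_force: 65.6
```

```bash
python3 tilt.py
```

```text
7.5 [0.5634 0.106  0.202 ] yaw 21.94 F [-9.14  9.   24.35] T [ 2.094  2.774 -0.138] 0.0151 65.59317827224731
scene 527 527 tilt up on +y side deg 2.37 along x -0.1 lid rect ((566.2496948242188, 104.31634521484375), (59.283870697021484, 129.6302490234375), 21.768463134765625) z 0.1728
side 385 384 tilt up on +y side deg 2.95 along x -0.03 lid rect ((545.8953247070312, 151.04051208496094), (56.96442794799805, 32.076194763183594), 20.258333206176758) z 0.1738
```

Emit:
{"fn": "apply_moves", "kwargs": {
  "targets": [
    [[0.028, -0.07, 0.02, 0, -1], [0.028, -0.07, 0.018, 0, -1], [0.028, -0.07, 0.018, 0, -1], [0.028, -0.07, 0.016, 0, -1]]
  ]
}}

```text
clock: 7.93
eef_pos: [0.5681, 0.0948, 0.2046]
tool_rot: [0.559, 0.829, 0.006, 0.0]
ft_force: [-7.3, 5.7, 22.3]
grip_width: 0.0146
grasp_force: 66.0
```

Emit:
{"fn": "apply_moves", "kwargs": {
  "targets": [
    [[0.028, -0.07, 0.016, 0, -1], [0.028, -0.07, 0.015, 0, -1], [0.028, -0.07, 0.014, 0, -1], [0.028, -0.07, 0.012, 0, -1], [0, 0, 0, 0, -1]]
  ]
}}

```text
clock: 8.35
eef_pos: [0.5728, 0.0826, 0.2067]
tool_rot: [0.56, 0.829, 0.005, 0.001]
ft_force: [-6.6, 6.6, 21.1]
grip_width: 0.0152
grasp_force: 66.9
```

```bash
python3 tilt.py
```

```text
8.35 [0.5728 0.0826 0.2067] yaw 21.9 F [-6.57  6.6  21.15] T [ 1.706  2.313 -0.038] 0.0152 66.9023859500885
scene 556 556 tilt up on +y side deg 8.98 along x -0.12 lid rect ((573.723876953125, 85.17079162597656), (57.95527267456055, 127.87276458740234), 21.708345413208008) z 0.1778
side 336 336 tilt up on +y side deg 9.64 along x 0.54 lid rect ((554.5604858398438, 130.61585998535156), (57.34400939941406, 33.38957214355469), 20.24519157409668) z 0.1785
```

Emit:
{"fn": "apply_moves", "kwargs": {
  "targets": [
    [[0.039, 0.014, 0, -2.9, -1], [0.039, 0.012, 0, -2.9, -1], [0.039, 0.01, 0, -2.9, -1], [0.039, 0.008, 0, -2.9, -1], [0.039, 0.006, 0, -2.9, -1], [0.039, 0.004, 0, -2.9, -1]]
  ]
}}

```text
clock: 8.95
eef_pos: [0.5841, 0.0838, 0.2064]
tool_rot: [0.68, 0.734, 0.005, 0.003]
ft_force: [-0.9, 4.6, 15.0]
grip_width: 0.0151
grasp_force: 66.0
```

Emit:
{"fn": "apply_moves", "kwargs": {
  "targets": [
    [[0.04, 0.002, 0, -2.9, -1], [0.04, 0, 0, -2.9, -1], [0.04, -0.002, 0, -2.9, -1], [0.04, -0.004, 0, -2.9, -1], [0.04, -0.006, 0, -2.9, -1], [0, 0, 0, 0, -1], [0, 0, 0, 0, -1]]
  ]
}}

```text
clock: 9.53
eef_pos: [0.593, 0.0824, 0.2061]
tool_rot: [0.766, 0.642, 0.006, 0.003]
ft_force: [0.2, 2.5, 13.7]
grip_width: 0.0148
grasp_force: 65.7
```

```bash
python3 tilt.py; python3 - <<'E'
from h import *
for n in("scene","side","wrist"):
    a,p=cloud(n);hsv=cv2.cvtColor(a,cv2.COLOR_BGR2HSV);z=p[...,2]
    cv2.imwrite(f"pics/{n}_b.png",a)
    near=(np.hypot(p[...,0]-.5945,p[...,1]-.0917)<.16)
    m=((abs(z)<.012)&near&(hsv[...,2]<70)).astype(np.uint8)
    m=cv2.morphologyEx(m,cv2.MORPH_CLOSE,np.ones((9,9)))
    k,l,s,c=cv2.connectedComponentsWithStats(m)
    for i in range(1,k):
        if s[i,4]>400: print(n,s[i],rect(p[(l==i)&(abs(z)<.012)]))
E
```

```text
9.5333 [0.593  0.0824 0.2061] yaw -10.07 F [ 0.2   2.45 13.74] T [ 0.149  0.08  -0.096] 0.0148 65.67041516304016
scene 482 482 tilt up on +y side deg 7.93 along x 0.42 lid rect ((595.1138305664062, 85.16673278808594), (127.34559631347656, 58.34973907470703), 79.63573455810547) z 0.1772
side 309 309 tilt up on +y side deg 8.68 along x 0.46 lid rect ((602.7648315429688, 134.16802978515625), (32.77734375, 58.35576248168945), 80.58782196044922) z 0.1779
scene [ 240  245  109   75 1871] ((598.4921875, 90.41465759277344), (208.7391357421875, 106.42440032958984), 81.78815460205078)
side [ 218  228   62   91 2075] ((593.6987915039062, 92.96898651123047), (207.88690185546875, 111.32522583007812), 79.60826110839844)
wrist [ 225   61  118   48 2428] ((609.2929077148438, 176.3514404296875), (40.817134857177734, 107.98863220214844), 81.85035705566406)
```

View pics/scene_b.png

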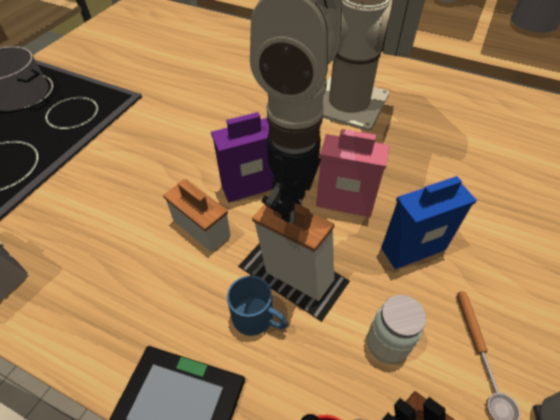

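Scene view: the tub at (295,255) stands on its right foot over the mat, aligned, with the left side still raised and the mug and low tub untouched. Setting it down.

Emit:
{"fn": "apply_moves", "kwargs": {
  "targets": [
    [[0.013, 0.074, -0.012, 0, -1], [0.013, 0.074, -0.013, 0, -1], [0.013, 0.074, -0.014, 0, -1], [0.013, 0.074, -0.015, 0, -1], [0.013, 0.074, -0.016, 0, -1], [0.013, 0.074, -0.017, 0, -1]]
  ]
}}

```text
clock: 10.28
eef_pos: [0.5956, 0.0997, 0.202]
tool_rot: [0.766, 0.642, 0.005, 0.003]
ft_force: [-0.1, 0.6, 10.7]
grip_width: 0.0149
grasp_force: 65.7
```

Emit:
{"fn": "apply_moves", "kwargs": {
  "targets": [
    [[0.013, 0.074, -0.018, 0, -1], [0.013, 0.074, -0.019, 0, -1], [0.013, 0.074, -0.02, 0, -1], [0.013, 0.074, -0.021, 0, -1], [0, 0, -0.02, 0, -1], [0, 0, 0, 0, -1]]
  ]
}}

```text
clock: 10.78
eef_pos: [0.5978, 0.1106, 0.1987]
tool_rot: [0.767, 0.642, 0.004, 0.004]
ft_force: [-0.1, -1.1, 14.1]
grip_width: 0.015
grasp_force: 66.5
```

```bash
python3 tilt.py
```

```text
10.7833 [0.5978 0.1106 0.1987] yaw -10.1 F [-0.07 -1.14 14.08] T [-0.815  0.455 -0.048] 0.015 66.47406220436096
scene 518 518 tilt up on +y side deg 0.0 along x 0.62 lid rect ((599.228271484375, 108.49317932128906), (128.8240966796875, 58.884742736816406), 80.1557388305664) z 0.1704
side 348 347 tilt up on +y side deg 1.98 along x -0.04 lid rect ((606.5150146484375, 158.9143829345703), (32.29332733154297, 60.7372932434082), 85.39236450195312) z 0.1703
```

Emit:
{"fn": "apply_moves", "kwargs": {
  "targets": [
    [[0, 0, 0.04, 0, -1], [0, 0, 0.03, 0, -1], [0, 0, 0, 0, -1], [0, 0, 0, 0, 0.1], [0, 0, 0, 0, 0.1], [0, 0, 0, 0, 0.1], [0, 0, 0, 0, 0.1]]
  ]
}}

```text
clock: 11.47
eef_pos: [0.5936, 0.1108, 0.1948]
tool_rot: [0.767, 0.642, -0.001, -0.001]
ft_force: [0.5, -0.6, 0.0]
grip_width: 0.0472
grasp_force: 0.0
```

Emit:
{"fn": "apply_moves", "kwargs": {
  "targets": [
    [[0, 0, 0.5, 0, 0.1], [0, 0, 1, 0, 0.1], [0, 0, 1, 0, 0.1], [-1, 0, 0, 0, 0.1], [-1, 0, 0, 0, 0.1], [-1, 0, 0, 0, 0.1], [0, 0, 0, 0, 0.1], [0, 0, 0, 0, 0.1]]
  ]
}}

```text
clock: 12.13
eef_pos: [0.4715, 0.1106, 0.2954]
tool_rot: [0.766, 0.643, -0.001, -0.001]
ft_force: [0.5, 0.4, 0.2]
grip_width: 0.0473
grasp_force: 0.0
```

```bash
python3 - <<'E'
from h import *
for n in("scene","side","wrist"):
    a,p=cloud(n);hsv=cv2.cvtColor(a,cv2.COLOR_BGR2HSV);z=p[...,2]
    cv2.imwrite(f"pics/{n}_c.png",a)
    near=(np.hypot(p[...,0]-.5945,p[...,1]-.0917)<.16)
    for nm,m in(("mat",(abs(z)<.012)&near&(hsv[...,2]<70)),("lid",near&(z>.163)&(z<.18)&(hsv[...,0]<16)),("grip",near&(z>.203)&(z<.22)&(hsv[...,0]<16))):
        m=m.astype(np.uint8)
        if nm=="mat":m=cv2.morphologyEx(m,cv2.MORPH_CLOSE,np.ones((9,9)))
        k,l,s,c=cv2.connectedComponentsWithStats(m)
        for i in range(1,k):
            if s[i,4]>200: print(n,nm,s[i],rect(p[(l==i)&(~np.isnan(z))&((abs(z)<.012) if nm=="mat" else True)]))
E
python3 s.py
```

```text
scene mat [ 239  239  110   82 1821] ((597.6694946289062, 90.50275421142578), (207.43641662597656, 107.24424743652344), 80.8497543334961)
scene lid [ 262  202   84   62 1804] ((600.4977416992188, 107.90266418457031), (134.23146057128906, 65.35140991210938), 79.88351440429688)
scene grip [285 204  39  27 406] ((600.60693359375, 108.00172424316406), (70.06649017333984, 17.41133689880371), 80.17211151123047)
side mat [ 218  228   64   91 1925] ((587.5458984375, 94.78793334960938), (208.29095458984375, 124.57717895507812), 80.28076934814453)
side lid [ 222  200   44   65 1796] ((599.0204467773438, 109.98444366455078), (135.5930633544922, 64.05096435546875), 80.00575256347656)
side grip [235 201  14  35 312] ((599.0006103515625, 109.80420684814453), (72.60334777832031, 15.957913398742676), 80.02340698242188)
wrist mat [ 337   78   99  166 4593] ((592.5670166015625, 92.4454574584961), (208.3484344482422, 106.9006118774414), 78.88529205322266)
wrist lid [  395    87   110   175 10227] ((597.6695556640625, 109.25181579589844), (133.48887634277344, 64.41142272949219), 79.93535614013672)
wrist grip [ 451  137   47  107 3366] ((597.6307373046875, 109.44853210449219), (69.63204193115234, 16.9406795501709), 80.25251770019531)
12.2833 [0.4754 0.1109 0.2959] yaw -10.1 F [0.57 0.02 0.02] T [-0.031 -0.032  0.009] 0.047 0.0
```

View pics/wrist_c.png

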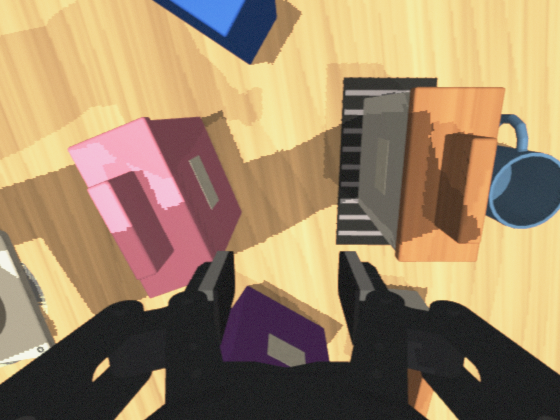

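View pics/side_c.png

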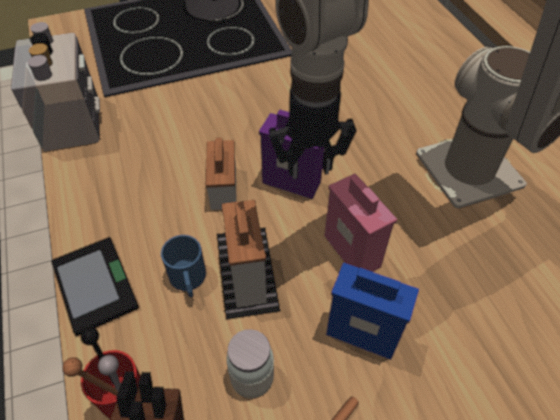

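The side view shows the tub upright at (245,265), and both views show mat all round it. The wrist view has mat strips at (350,160) and (410,82). Offsets are about 2 mm along the mat's x and 18 mm along its y, with margins of at least 20 mm. The two are aligned within about 1°, and the gripper is clear.

```bash
python3 -c "
from workcell import order
print(order.job_done())"
```

```text
the job is handed in; nothing more can be done
None
```

I walked the tall tub onto the mat in two tipped steps and let go of it upright and squared up, with at least 20 mm of mat on every side; before them, my first try at tipping slid it about 18 mm sideways, with the wrist briefly pulling up 7.4 N, about its weight, and no lift visible.

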